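# Fetch the aperture mask that fits the mirror under test

### The arm

A 6-joint arm with a two-finger parallel gripper is mounted at the origin on the work surface. World frame = base frame: x ahead of the robot, y to its left, z up, the work surface at z = 0. Lengths are in m, angles in rad, forces in N, time in s.
With the tool pointing down it reaches from about 0.375 to 0.75 m from the base axis. Payload 9 kg.
Tool frame: the origin (TCP) lies at the very end of the fingers, on their centre line; the grasp point (between the pads) lies 19 mm behind it; z points along the fingers, y is the line along which they close (so a half turn about z gives the same grasp; the last joint's range is limited). The gripper opens to 85 mm and grips with 20 to 120 N. Pads are 22 mm wide; open, the fingers measure 114 mm over their backs; the gripper's body (76 mm by 85 mm) begins 54 mm behind the grasp point. The pads swing forward as they close: fully open they stand 13 mm farther back than shut.
Start: joints at [-1.35, 0.104, 0.097, 1.564, 0, 1.353], TCP at [0.255, -0.543, 0.231] pointing down, gripper open.
Joint ranges: [-2.99, 2.99], [-0.84, 1.86], [-1.1, 1.16], [-1.84, 2.11], [-1.51, 1.56], [-3.14, 3.14]. Speed limits (rad/s): [2.22, 2.22, 2.57, 3.14, 3.14, 3.14].

### API

Orientations are given as a rotation vector (axis times angle).
In Python, from workcell import robot gives the robot as it stands. The module is installed in compiled form; this text tells all that it offers. Calls block until the motion is done:
- robot.movep(position, orientation): joint-space move of the TCP to a pose.
- robot.servo_line(position, orientation=None, v=0.15, guard=None): straight line of the TCP; orientation=None keeps the orientation; v is the mean speed in m/s. With guard (N) it stops when the force on the tool has changed by that much, and returns True; else False.
- robot.movej(angles): joint-space move.
- robot.gripper_to(opening, grasp_force=None): finger opening in m; grasp_force is the grip in N (None keeps the last); returns when the fingers have stopped.
- robot.dwell(seconds).
- robot.ik(position, orientation): joint angles nearest the present ones, or None.
- robot.snapshot(name): name is "scene" or "side" or "wrist"; returns a dict with "frame" (400x640x3 uint8, blue, green, red), "z_map" (400x640 float32, m along the optical axis (not along the pixel's ray), 0 where there is no reading), "fx", "fy", "cx", "cy" (pixels), "k1" (the pictures are not rectified: a ray, as slopes to the right and down, at radius r is drawn at 1 + k1 r^2 times it, then the intrinsics apply), "R" (3x3) and "t" (3): a world point X has camera coordinates R X + t. Camera axes: x right, y down, z forward; pixel columns grow to the right and rows downward; lengths in m; the calibration is good to about 2 mm. A picture is of the moment at which its call begins.
A pose or a line that the arm cannot do raises robot.Unreachable and nothing moves.
- robot.finish_job(): hands the job in; it is judged then, once.
Readings, each from a call of its own:
- robot.current_t(): time.
- robot.current_q(): joint angles.
- robot.current_qvel(): joint speeds.
- robot.current_joint_efforts(): joint torques, N m.
- robot.current_tcp_pos(): TCP position.
- robot.current_tcp_rot(): TCP orientation.
- robot.current_force(): force on the tool from outside, world axes, zero at the start.
- robot.current_torque(): the same for the moment, N m.
- robot.current_gripper_width(): finger opening in m.
- robot.current_gripper_force(): force on a finger pad.
Only numpy, scipy, OpenCV 4.12 (cv2) and the standard library are available. Lean on these libraries where they do the work, as an engineer would, in place of code of your own. Each camera call takes 0.05 s, during which the arm holds its last target. There are 200 camera calls.

### The job

One of the two mounted mirrors stands in the interferometer's beam, the other is parked beside it: lift the hinged dust flap of the mask box and draw out the mask that fits the mirror in the beam (the large-bore mask for the large mirror, the small-bore mask for the small one). Hold the mask upright and square about 4 cm in front of that mirror, on the interferometer's side, with its bore centred on the mirror, and finish while still holding it there. Do not touch the mirrors, their mounts or the interferometer, and leave the other mask in its slot and the loose things on the table where they are.

Things in the scene. Friction and masses are not known exactly. Their poses are not given: they have to be found in the camera images.
- interferometer: Cream instrument housing, fixed, 350 mm long, 210 wide, top 221 mm up. Origin: on the table, under the front of its round window; the housing stretches from there along its +x. The beam leaves the window along its own -x, level, 130 mm up, in the plane y = 0 of its frame. The mirror under test is the one whose face is within 50 mm of that plane; the parked one is about 160 mm to the +y side.
- large_mirror_face (a point): Centre of the face of the large mirror (60 mm across, in a black square mount of 80 mm), 130 mm above the table; mount's top 170 mm up. Its x axis points from the face back into the mount: the space in front of the mirror, towards the interferometer, is at negative x; z is up. The mount reaches 70 mm behind the face, its foot 6 mm in front at the table. Fixed.
- small_mirror_face (a point): The same point and axes of the small mirror (30 mm across, in a black square two-plate mount of 52 mm), 130 mm above the table; mount's top 156 mm above the table. Same foot. Fixed.
- magazine: Mask box: grey sheet metal, fixed, 96 mm along its x, 160 along y, walls 88 mm high. Origin: centre of the underside, on the table. Two upright slots across y, at y = +34 and -34 mm, hold one mask each; which is in which varies. They guide the masks' edges up to 72 mm above the table, with 2 mm play each way. A hinged hood (flap), 168 mm wide and 33 mm deep, covers the masks' grips.
- flap (a joint): Angle of the hood (dust flap) in rad: 0 shut (as at the start), 1.95 fully open against its stop, growing as the T-pull's side rises and swings away over the hinge. A light hinge (under 2 N at the T-pull): let go below about 0.9 rad it falls shut, past 1.5 rad it falls open and rests at the stop, its edge then 190 mm above the table, clear of the masks' way up.
- flap_hinge (a point): Middle of the flap's hinge axis, fixed on the box at x = +51 mm, z = 88 mm of the magazine's frame; the axis runs along the magazine's y; axes as the magazine's.
- flap_knob (a point): Centre of the flap's black T-pull near its free edge: a round bar 22 mm thick and 34 mm long, along the magazine's y, 30 mm above the flap's top on an 8 mm stem; it moves with the flap. With the flap shut it is 88 mm towards the magazine's -x from the hinge axis and 63 mm above it. Pinched on its end faces (along y) it turns in the fingers, so the tool may stay pointing down.
- large_mask: Large-bore mask, loose, about 0.1 kg: aluminium plate 84 mm wide along its x, 84 high along z, 5 thick along y, bore 54 mm across. A grip bar 56 mm long (x), 10 thick (y), 22 high stands on the top edge, from 84 to 106 mm above the origin. Origin: middle of the lower edge. Front and back alike. In its slot the origin is 4 mm above the table, axes as the magazine's.
- small_mask: Small-bore aperture mask: the same plate with a bore of 26 mm and a grip bar only 28 mm long; origin and axes as for the large one.
- large_mask_bore (a point): Centre of the large mask's bore, 42 mm above its origin.
- small_mask_bore (a point): Centre of the small mask's bore, 42 mm above its origin.
- dust_cap: Loose black dust cap, a disc 92 mm across and 18 mm high, lying on the table; to be left alone. Origin: centre of its underside.
- driver: Loose screwdriver 180 mm long with a black handle, lying on the table beyond the mask box; to be left alone. Origin: under its middle.
- post: Loose steel optical post, 25 mm across, 75 mm high, on a 36 mm foot, standing on the table; to be left alone. Origin: centre of its underside.
- large_mirror: The large mirror with its mount, as one fixed body. Origin: on the table under the mount, 20 mm behind the face; axes as the face's point.
- small_mirror: The small mirror with its mount, as one fixed body. Origin: on the table under the mount, 20 mm behind the face; axes as the face's point.
There are look-alikes about, which are no part of the job. What is meant by the magazine is not blue, brown or orange, and is the larger of those in its own colour.

How it is judged:
By the outcome, as a careful person would: the job done as asked, in the order asked, and still so for the second after the job is handed in, while the arm keeps its last pose, push and grip.
It also fails if it takes over 48 s, if anything falls off the work surface, if the arm or the gripper's body presses on something with over 40 N, if the wrist force passes 120 N, or if a joint passes its speed limit or range.

## Working session

There is one attempt and no reset: what is moved stays moved. The work goes in short steps, each a Python script; the robot and the scene stay as the last script left them, time stands still between calls to the robot, and variables do not carry over. Pictures are saved under pics/ and viewed, at most 10 in all, crops included, and the job is handed in when it is done.

```bash
ls; mkdir -p pics; cat > h.py <<'E'
import numpy as np, cv2
from workcell import robot
def snap(n):
    s=robot.snapshot(n); np.savez(''+n+'.npz',**s); return s
def load(n): return dict(np.load(''+n+'.npz'))
def ray(s,u,v):
    x=np.array([(u-s['cx'])/s['fx'],(v-s['cy'])/s['fy']]); d=x.copy()
    for _ in range(20): d=x/(1+s['k1']*(d@d))
    R=s['R']; return -R.T@s['t'], R.T@np.array([d[0],d[1],1.])
def on_plane(s,u,v,z):
    c,d=ray(s,u,v); return c+d*(z-c[2])/d[2]
def at_depth(s,u,v):
    c,d=ray(s,u,v); return c+d*s['z_map'][int(v),int(u)]
def cloud(s):
    h,w=s['z_map'].shape
    u,v=np.meshgrid(np.arange(w),np.arange(h))
    x=np.stack([(u-s['cx'])/s['fx'],(v-s['cy'])/s['fy']],-1); d=x.copy()
    for _ in range(20): d=x/(1+s['k1']*(d**2).sum(-1,keepdims=True))
    P=np.concatenate([d,np.ones((h,w,1))],-1)*s['z_map'][...,None]
    return (P-s['t'])@s['R']
E
python3 - <<'E'
from h import *
for n in ('scene','side'):
    s=snap(n); cv2.imwrite(f'pics/{n}0.png',s['frame']); print(n,-s['R'].T@s['t'],s['R'][2],s['fx'],s['k1'])
E
```

```text
pics
scene [ 1.04057453 -0.16825853  1.03050796] [-0.46167812  0.30214943 -0.83400182] 362.27526896650215 -0.03629691835321706
side [0.22129793 1.46462755 1.18240775] [ 0.16859342 -0.76034684 -0.62725509] 415.1650313787309 -0.09553176014744387
```

View pics/scene0.png

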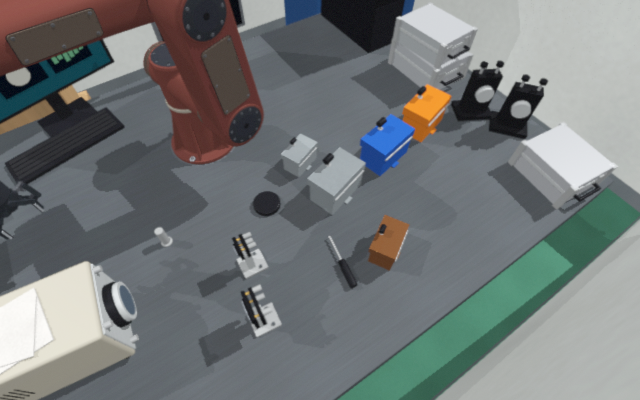

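View pics/side0.png

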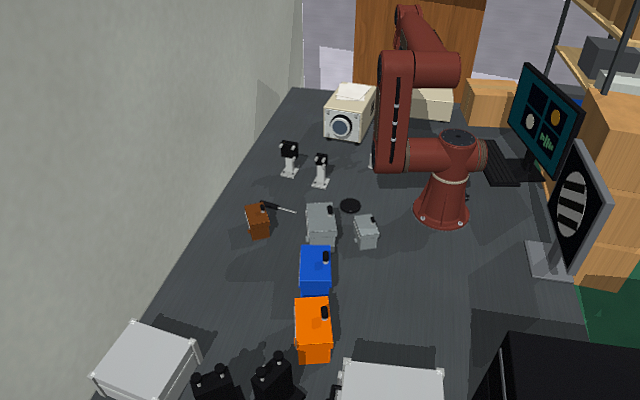

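The scene view shows two grey boxes, a large one at (337,180) and a small one at (299,155), along with blue (387,145), orange (427,112) and brown (389,242) boxes. The larger grey box at (337,180) fits the magazine. The interferometer window is at (122,302), and the mirrors are at (245,255) and (260,310). The side view agrees: large grey box at (320,222), small grey at (366,230), large mirror probably at (288,150) and small at (320,160).

```bash
python3 - <<'E'
from h import *
def rect(p,name):
    r=cv2.minAreaRect(p[:,:2].astype(np.float32)*1000); print(name,len(p),np.round(r[0],1),np.round(r[1],1),round(r[2],1))
for n in ('scene','side'):
    s=load(n); C=cloud(s); z=C[...,2]; V=s['z_map']>0
    win={'scene':dict(mag=(300,140,375,220),small=(275,130,322,180),mA=(220,225,275,280),mB=(230,280,290,340),itf=(0,240,150,400)),
         'side':dict(mag=(295,195,345,245),small=(350,205,385,250),mA=(305,145,335,190),mB=(272,135,305,180),itf=(315,75,380,150))}[n]
    for k,(a,b,c,d) in win.items():
        w=np.zeros_like(V); w[b:d,a:c]=1
        P=C[w&V]
        h,e=np.histogram(P[:,2],bins=np.arange(-.01,.26,.01)); print(n,k,'zhist',dict((round(x,2),int(y)) for x,y in zip(e,h) if y>5))
        if k in('mag','small'): 
            q=P[(abs(P[:,2]-(.121 if k=='mag' else np.percentile(P[:,2],85)))<.006)]; rect(q,k+' top')
            if k=='mag':
                q=P[(P[:,2]>.145)]; rect(q,'knob'); print(q.mean(0),q.max(0))
        if k=='itf': rect(P[abs(P[:,2]-.221)<.008],'itf top')
        if k[0]=='m' and k!='mag':
            q=P[P[:,2]>.10]; rect(q,k+' upper'); print(q.min(0),q.max(0))
for n,b in (('scene',(130,120,410,390)),('side',(180,110,400,260))):
    f=load(n)['frame'][b[1]:b[3],b[0]:b[2]]
    cv2.imwrite(f'pics/{n}1.png',cv2.resize(f,None,fx=2.2 if n=='scene' else 3,fy=2.2 if n=='scene' else 3,interpolation=cv2.INTER_CUBIC))
E
```

```text
scene mag zhist {np.float64(-0.01): 1082, np.float64(0.0): 1791, np.float64(0.01): 135, np.float64(0.02): 125, np.float64(0.03): 136, np.float64(0.04): 140, np.float64(0.05): 131, np.float64(0.06): 150, np.float64(0.07): 110, np.float64(0.08): 253, np.float64(0.09): 169, np.float64(0.1): 136, np.float64(0.11): 419, np.float64(0.12): 1113, np.float64(0.14): 7, np.float64(0.15): 44, np.float64(0.16): 30}
mag top 1470 [464.8 324.2] [107.4 270. ] 16.8
knob 79 [446.1 264.9] [21.6 34.5] 13.0
[0.44846362 0.26306456 0.157751  ] [0.45969186 0.28256148 0.16487319]
scene small zhist {np.float64(-0.01): 455, np.float64(0.0): 774, np.float64(0.01): 58, np.float64(0.02): 51, np.float64(0.03): 62, np.float64(0.04): 57, np.float64(0.05): 26, np.float64(0.06): 81, np.float64(0.07): 77, np.float64(0.08): 526, np.float64(0.1): 15, np.float64(0.11): 51, np.float64(0.12): 103}
small top 545 [304.7 242.4] [ 75.8 119.2] 22.0
scene mA zhist {np.float64(-0.01): 1199, np.float64(0.0): 1026, np.float64(0.01): 312, np.float64(0.02): 10, np.float64(0.03): 12, np.float64(0.04): 11, np.float64(0.05): 14, np.float6
[... 3125 characters left out ...]
23.7 -141.4] [62.5 81.9] 87.2
[ 0.68216741 -0.17307787  0.10011758] [ 0.76463914 -0.10864372  0.17519714]
side itf zhist {np.float64(-0.01): 743, np.float64(0.0): 460, np.float64(0.01): 31, np.float64(0.02): 7, np.float64(0.03): 41, np.float64(0.04): 69, np.float64(0.05): 67, np.float64(0.06): 74, np.float64(0.07): 61, np.float64(0.08): 63, np.float64(0.09): 75, np.float64(0.1): 78, np.float64(0.11): 80, np.float64(0.12): 77, np.float64(0.13): 94, np.float64(0.14): 87, np.float64(0.15): 87, np.float64(0.16): 99, np.float64(0.17): 107, np.float64(0.18): 107, np.float64(0.19): 85, np.float64(0.2): 147, np.float64(0.21): 703, np.float64(0.22): 302}
itf top 845 [ 507.5 -618.7] [346.4 205.1] 84.4
```

View pics/scene1.png

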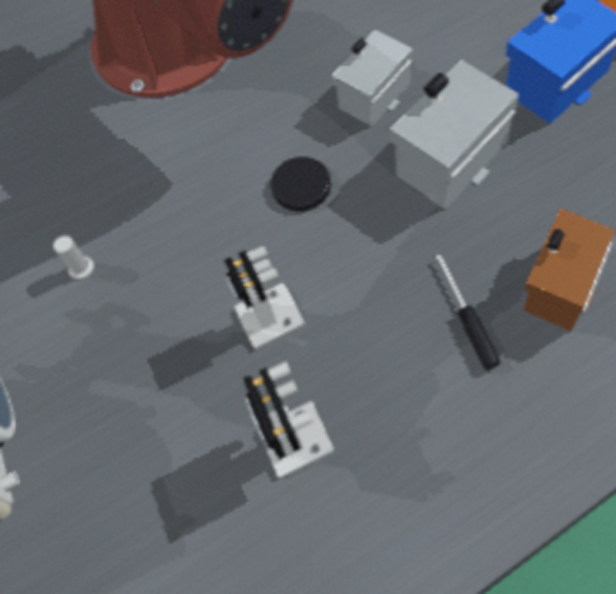

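View pics/side1.png

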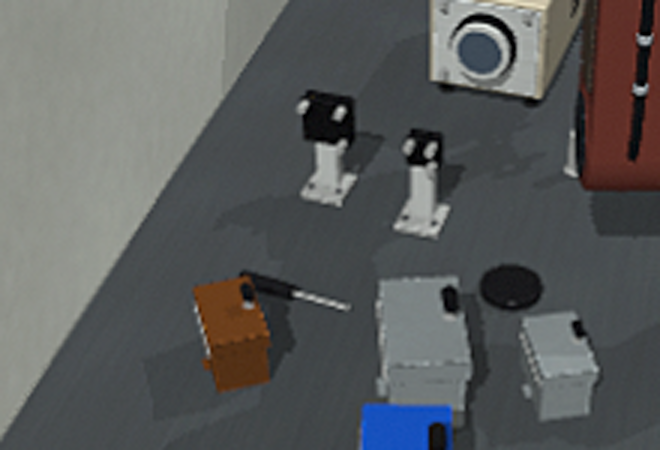

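The small mirror at about (0.56, -0.12) lies in the beam plane: the plane is at x≈0.565 there, and the large mirror sits 160 mm to the side. So I need the small mask. In the crops the larger grey box is at (455,135) in the scene crop and (425,330) in the side crop. The smaller look-alike is beside it, about 76x120 mm with a top at 85 mm. The larger one's hood measures 106x175 mm at 121 mm up, so it is the magazine.

Next I'll look at the mirror from close by with the wrist camera.

```bash
cat >> h.py <<'E'
from scipy.spatial.transform import Rotation as Ro
def down(a):  # tool down, closing axis y at yaw a (rad); picks the half turn nearest in joint 6
    y=np.array([np.cos(a),np.sin(a),0]); z=np.array([0,0,-1.]); return Ro.from_matrix(np.stack([np.cross(y,z),y,z],1)).as_rotvec()
def best(p,a):
    c=[]
    for k in (0,np.pi):
        q=robot.ik(p,down(a+k))
        if q is not None: c.append((abs(np.array(q)-robot.current_q()).max()+max(0,abs(q[5])-2.6)*9,k))
    return down(a+min(c)[1])
E
python3 - <<'E'
from h import *
s=robot.snapshot('wrist'); T=Ro.from_rotvec(robot.current_tcp_rot()).as_matrix()
print('cam in tcp',T.T@(-s['R'].T@s['t']-robot.current_tcp_pos()),'fwd',T.T@s['R'][2],s['fx'], robot.current_tcp_rot())
p=[0.555,-0.16,0.36]; o=best(p,np.deg2rad(84))
print(robot.ik(p,o)); robot.movep(p,o); print(robot.current_t())
s=snap('wrist'); cv2.imwrite('pics/w1.png',s['frame'])
T=Ro.from_rotvec(robot.current_tcp_rot()).as_matrix(); print('cam world',-s['R'].T@s['t'],s['R'][2])
E
```

```text
cam in tcp [ 0.0687727   0.00016167 -0.14218744] fwd [-2.77066352e-01 -8.37266806e-04  9.60850423e-01] 348.5599008507874 [-3.06527004e+00 -6.83533935e-01  2.33409229e-05]
[-0.50698007  0.11150242  0.34319087  1.80248477  0.         -0.40226032]
1.975
cam world [ 0.48299082 -0.15409134  0.50194853] [ 0.27702235 -0.02885521 -0.96043011]
```

View pics/w1.png

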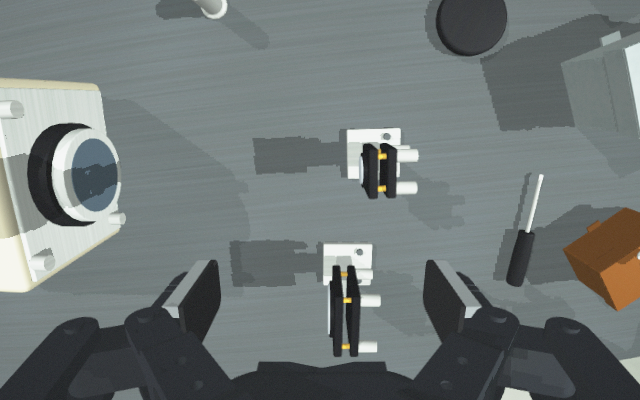

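The wrist view shows the small mirror mount at (378,170), with its glass rim just left of the front plate at x≈361. The large mirror is at (343,310), the interferometer window at (90,175), and the magazine at the right edge (605,90).

```bash
python3 - <<'E'
from h import *
s=load('wrist'); C=cloud(s); z=C[...,2]; f=s['frame']
w=np.zeros(z.shape,bool); w[125:215,345:430]=1
dark=(f.max(2)<70)
P=C[w&(z>.10)]; 
top=C[w&dark&(z>.148)&(z<.165)]
r=cv2.minAreaRect(top[:,:2].astype(np.float32)*1000); print('dark top',len(top),r)
e=np.array([np.cos(np.deg2rad(84)),np.sin(np.deg2rad(84))]); n=np.array([e[1],-e[0]])
# per column-of-lateral front edge for yaw
a=top[:,:2]@e; l=top[:,:2]@n
bins=np.arange(l.min()+.002,l.max()-.002,.004); F=[]
for b in bins:
    m=(l>=b)&(l<b+.004)
    if m.sum()>3: F.append((b+.002,a[m].min(),a[m].max()))
F=np.array(F); print(np.round(F*1000,1))
pf=np.polyfit(F[:,0],F[:,1],1); print('yaw corr deg',np.rad2deg(np.arctan(pf[0])))
print('lat range',l.min(),l.max(),'axial',a.min(),a.max())
# glass rim: bright in front
g=C[w&(z>.105)&(z<.148)&~dark]; ga=g[:,:2]@e; gl=g[:,:2]@n
m=ga<a.min()+.012
print('glass',m.sum(),np.percentile(ga[m],[2,10,50]) if m.any() else '',gl[m].min(),gl[m].max(),g[m][:,2].min(),g[m][:,2].max())
# interferometer front face
v=C[90:280,0:60]; q=v[(v[...,2]>.21)&(v[...,2]<.23)]; print('itf',q[:,:2].min(0),q[:,:2].max(0), (q[:,:2]@e).max(),(q[:,:2]@n).min(),(q[:,:2]@n).max())
cv2.imwrite('pics/w1c.png',cv2.resize(f[120:215,335:435],None,fx=6,fy=6,interpolation=cv2.INTER_CUBIC))
E
```

```text
dark top 960 ((558.2906494140625, -102.03056335449219), (31.339418411254883, 50.981483459472656), 86.04475402832031)
[[543.9 -56.  -28.2]
 [547.9 -55.9 -28.8]
 [551.9 -55.9 -28.6]
 [555.9 -55.6 -28.4]
 [559.9 -58.8 -28.3]
 [563.9 -58.7 -28.1]
 [567.9 -58.7 -27.9]
 [571.9 -58.5 -27.6]
 [575.9 -55.3 -27.4]
 [579.9 -55.  -27.3]
 [583.9 -54.7 -28.1]
 [587.9 -54.8 -26.6]]
yaw corr deg 1.6314111650281504
lat range 0.5399246478810703 0.591629897579462 axial -0.05883772690198064 -0.026622143626481784
glass 134 [-0.06163742 -0.06144461 -0.06088895] 0.5408495939906204 0.5910293759816055 0.1129101590291127 0.1467316409184991
itf [ 0.51084859 -0.49002753] [ 0.61359353 -0.45200963] -0.39577757469577046 0.5553551770734991 0.6590149936767827
```

View pics/w1c.png

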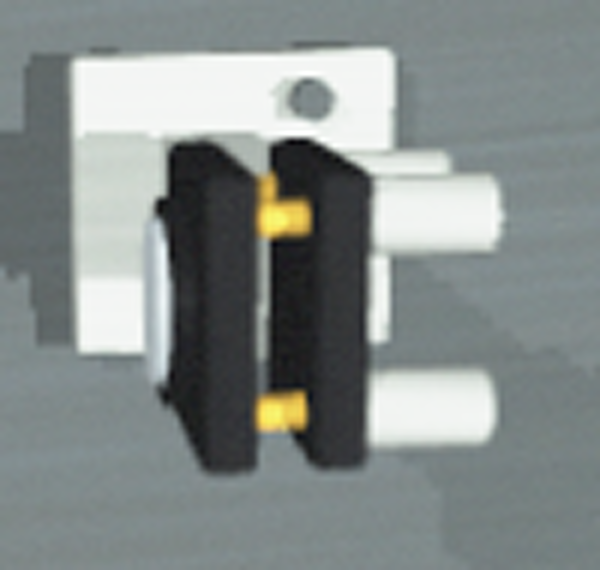

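The crop confirms the plate, ring and glass (glass rim at (157,300) in the crop). That puts the small mirror's face at about (0.556, -0.120), with yaw about 85.7°. Next I'll go above the T-pull and measure it.

```bash
python3 - <<'E'
from h import *
p=[0.445,0.266,0.30]; a=np.deg2rad(107.5); o=best(p,a); print(robot.ik(p,o))
robot.gripper_to(0.06)
robot.movep([0.48,0.10,0.30],best([0.48,0.10,0.30],a)); robot.movep(p,o); print(robot.current_t())
s=snap('wrist'); cv2.imwrite('pics/w2.png',s['frame']); C=cloud(s); z=C[...,2]
near=np.linalg.norm(C[...,:2]-[.478,.277],axis=-1)<.13
top=C[near&(abs(z-.121)<.004)]; r=cv2.minAreaRect(top[:,:2].astype(np.float32)*1000); print('top',len(top),r,top[:,2].mean())
k=C[near&(z>.135)&(z<.17)&(s['frame'].max(2)<90)]; k=k[np.linalg.norm(k[:,:2]-[.445,.266],axis=1)<.04]
r=cv2.minAreaRect(k[:,:2].astype(np.float32)*1000); print('knob',len(k),r,np.percentile(k[:,2],[2,50,99]))
E
```

```text
[ 0.28610565 -0.11644421  0.00320051  1.69044105  0.         -0.01932697]
4.1917
top 16267 ((478.8416748046875, 276.42510986328125), (105.83527374267578, 169.08970642089844), 16.761112213134766) 0.1208191294473821
knob 949 ((444.5675354003906, 265.7326965332031), (19.210044860839844, 32.97004318237305), 17.591930389404297) [0.15173749 0.16016523 0.16267658]
```

View pics/w2.png

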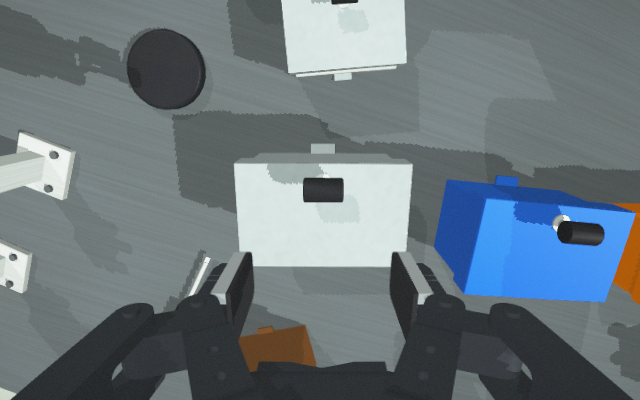

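The wrist view shows the grey hood at (323,215) with its black T-pull at (323,190), and the knob and hood sizes match the description. Next I'll pinch the T-pull and swing it open.

```bash
cat >> h.py <<'E'
YAW=np.deg2rad(17.0); MX=np.array([np.cos(YAW),np.sin(YAW),0]); MY=np.array([-np.sin(YAW),np.cos(YAW),0])
K=np.array([.444,.2657,.151]); O=np.array([.4790,.2765,0])
G=np.array([0,0,-.019])
E
python3 - <<'E'
from h import *
robot.movep([*K[:2],.20],best([*K[:2],.20],YAW+np.pi/2))
robot.servo_line(K+G,v=.1)
robot.gripper_to(0.02,30); print('w',robot.current_gripper_width(),robot.current_gripper_force(),robot.current_force())
H=K+.088*MX-np.array([0,0,.063])
for th in np.linspace(0,1.78,11)[1:]:
    x=-.088*np.cos(th)+.063*np.sin(th); z=.088*np.sin(th)+.063*np.cos(th)
    robot.servo_line(H+x*MX+[0,0,z]+G,v=.12)
    print(round(th,2),robot.current_force().round(1),round(robot.current_gripper_width(),4))
robot.gripper_to(0.06)
p=robot.current_tcp_pos(); robot.servo_line(p+[0,0,.11],v=.2)
print(robot.current_t(),robot.current_tcp_pos())
q=[*(O-.045*MX)[:2],.33]; robot.movep(q,best(q,YAW+np.pi/2))
s=snap('wrist'); cv2.imwrite('pics/w3.png',s['frame']); print(robot.current_t())
E
```

```text
w 0.03352582593935069 31.404308080673218 [-1.93659713  3.23185281  5.48317327]
0.18 [-4.1  2.8  4.5] 0.0337
0.36 [-3.3  3.2  3.2] 0.0338
0.53 [-2.4  4.2  2.5] 0.0333
0.71 [-2.4  3.4  3.4] 0.0334
0.89 [-1.9  5.   3.1] 0.0333
1.07 [-1.5  4.4  3.8] 0.0337
1.25 [-0.4  6.3  5.5] 0.0334
1.42 [0.5 6.1 5.2] 0.0335
1.6 [2.  8.7 5.4] 0.0338
1.78 [2.7 8.2 5.4] 0.0335
10.0583 [0.60430079 0.31442945 0.25043428]
10.9
```

View pics/w3.png

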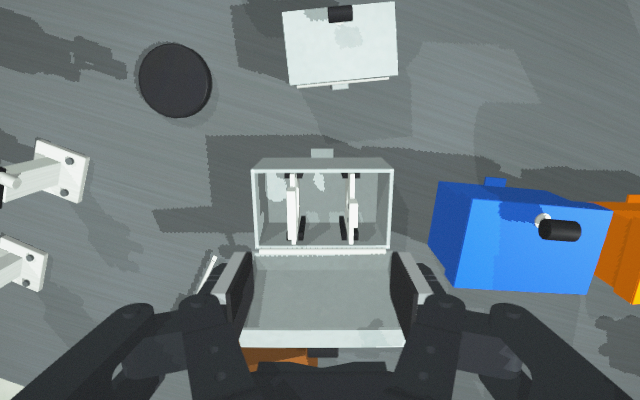

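The flap is open. Two masks stand in the box at (292,208) and (353,215). I'll measure the grip bar lengths to tell which is which.

```bash
python3 - <<'E'
from h import *
s=load('wrist'); C=cloud(s); z=C[...,2]; D=C-O; X=D@MX; Y=D@MY
for sg in (-1,1):
    m=(abs(Y-sg*.034)<.015)&(abs(X)<.044)&(z>.103)&(z<.118)
    P=C[m]; r=cv2.minAreaRect(P[:,:2].astype(np.float32)*1000); print(sg,len(P),r,np.median(P[:,2]),'X',X[m].min(),X[m].max(),'Y',Y[m].min(),Y[m].max())
cv2.imwrite('pics/w3c.png',cv2.resize(s['frame'][140:260,240:400],None,fx=5,fy=5,interpolation=cv2.INTER_CUBIC))
E
```

```text
-1 468 ((490.8664855957031, 244.7970428466797), (55.49443817138672, 10.094189643859863), 17.067441940307617) 0.10965494643819032 X -0.02566876560919789 0.02982968881720962 Y -0.03885197677975941 -0.02872580799079912
1 229 ((470.8282470703125, 309.3686828613281), (27.441112518310547, 9.547560691833496), 17.45880126953125) 0.10995653851251802 X -0.011899404744437972 0.015546912577372195 Y 0.029114959898058266 0.03870243707536078
```

View pics/w3c.png

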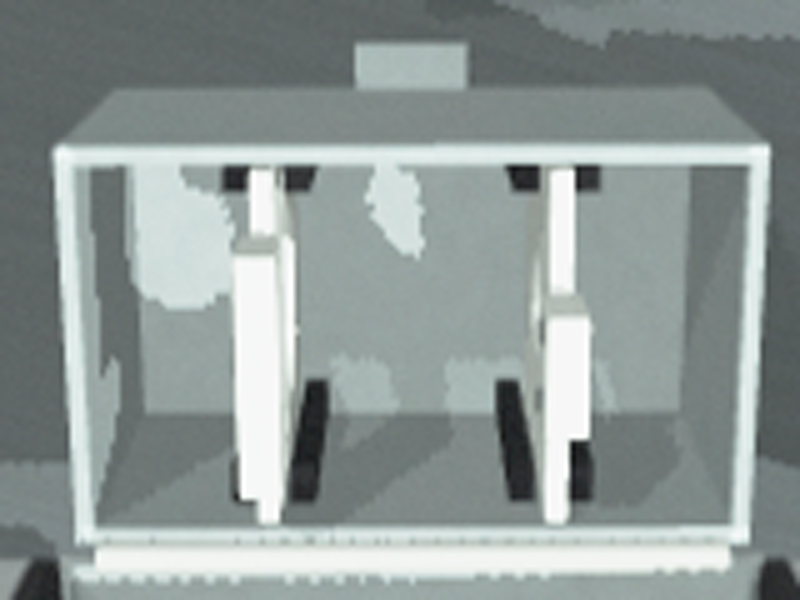

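The small mask is in the +y slot, the right-hand short bar at crop (567,370). Its bar measures 27.4x9.5 mm, centred at (0.4708, 0.3094), with its top at 110 mm. The left bar is 55 mm, so that is the large mask. Now I'll grasp, lift and check.

```bash
python3 - <<'E'
from h import *
B=np.array([.4708,.3094]); a=YAW+np.pi/2
robot.gripper_to(0.036)
p=[*B,.17]; robot.movep(p,best(p,a))
print('guard',robot.servo_line([*B,.083],v=.1,guard=15),robot.current_tcp_pos())
robot.gripper_to(0.0,60); print('w',robot.current_gripper_width(),robot.current_gripper_force(),robot.current_force())
print('guard',robot.servo_line([*B,.30],v=.15,guard=20),robot.current_tcp_pos(),robot.current_force(),robot.current_gripper_width())
print(robot.current_t())
E
```

```text
guard False [0.47130659 0.30955834 0.08381963]
w 0.008951262478600647 59.56717550754547 [0.46383762 0.93374251 5.36008762]
guard False [0.47052207 0.30927071 0.29909516] [ 0.21129155  0.43538915 -0.96998383] 0.008834495233469917
14.9417
```

```bash
python3 - <<'E'
from h import *
T=np.array([.553,-.160]); a=np.deg2rad(85.7); o=best([*T,.30],a)
robot.servo_line([*T,.30],o,v=.2)
robot.servo_line([*T,.167],v=.08,guard=15); robot.dwell(.3)
print(robot.current_t(),robot.current_tcp_pos(),robot.current_force(),robot.current_gripper_width())
for n in ('wrist','scene','side'): snap(n)
s=load('wrist'); cv2.imwrite('pics/w4.png',s['frame'])
e=np.array([np.cos(a),np.sin(a)]); n=np.array([e[1],-e[0]])
for nm in ('wrist','scene','side'):
    C=cloud(load(nm)); z=C[...,2]; d=C[...,:2]-np.array([.5562,-.1204]); A=d@e; L=d@n
    for lab,m in dict(plate=(abs(A+.04)<.015)&(abs(L)<.06)&(z>.07)&(z<.1745),mount=(A>-.012)&(A<.03)&(abs(L)<.04)&(z>.145)&(z<.165)).items():
        if m.sum()>10:
            f=lambda v:np.round(np.percentile(v[m],[1,50,99])*1000,1); print(nm,lab,m.sum(),'A',f(A),'L',f(L),'z',f(z))
            if lab=='plate':
                k=m&(z>.10)&(z<.17)
                if k.sum()>20: print('  slope yaw,tilt',np.linalg.lstsq(np.c_[L[k],z[k],np.ones(k.sum())],A[k],rcond=None)[0])
E
```

```text
19.5833 [ 0.55305918 -0.16003362  0.1671357 ] [ 0.71302868  0.24281452 -0.79860036] 0.009098393927933816
wrist plate 1479 A [-51.2 -40.5 -28.6] L [-42.3 -25.9  40.8] z [ 95.1 170.9 174.3]
  slope yaw,tilt [-0.01439463 -0.00475661 -0.04056075]
wrist mount 4661 A [ 1.9 13.8 29.8] L [-24.8  -3.   24.4] z [145.3 154.9 156.9]
scene plate 80 A [-48.7 -38.4 -28.4] L [-32.6  31.8  44.2] z [ 89.5 160.7 174.2]
  slope yaw,tilt [-0.02409033 -0.03550585 -0.03296747]
scene mount 116 A [ 4.5 14.7 29.1] L [-22.7   5.   28.8] z [145.1 154.4 159.3]
side plate 189 A [-46.9 -37.5 -28.4] L [-45.9 -18.1  39.2] z [ 85.9 141.8 173.1]
  slope yaw,tilt [-0.02331081  0.04842422 -0.04530881]
side mount 34 A [ 8.  17.7 29.5] L [-27.7  -3.7  20.3] z [146.4 152.5 158.1]
```

View pics/w4.png

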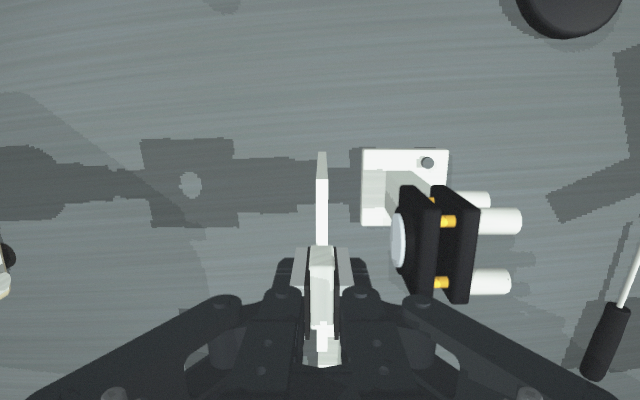

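The wrist view shows the mask held upright at (321,210), clear of the mount. The mirror glass is at (398,240), parallel to the mask and facing it. One close check of gap, centring and squareness before handing in.

```bash
python3 - <<'E'
from h import *
a=np.deg2rad(85.7); e=np.array([np.cos(a),np.sin(a)]); n=np.array([e[1],-e[0]])
s=load('wrist'); C=cloud(s); z=C[...,2]; f=s['frame']; d=C[...,:2]-np.array([.5562,-.1204]); A=d@e; L=d@n
w=np.zeros(z.shape,bool); w[150:245,312:330]=1
m=w&(z>.16)&(z<.18)&(abs(A+.04)<.008); print('top edge z',np.percentile(z[m],[5,50,95]),'A',np.percentile(A[m],[1,50,99]),'L',L[m].min(),L[m].max(),'yaw deg',np.rad2deg(np.polyfit(L[m],A[m],1)[0]))
def edge(m,nm):
    F=[]
    for b in np.arange(-.024,.024,.003):
        k=m&(L>=b)&(L<b+.003)
        if k.sum()>3: F.append((b+.0015,np.percentile(A[k],3),np.percentile(A[k],97)))
    F=np.array(F); print(nm,'front',F[:,1].round(4),'yaw',[np.rad2deg(np.polyfit(F[:,0],F[:,i],1)[0]).round(2) for i in (1,2)])
dark=f.max(2)<70; w=np.zeros(z.shape,bool); w[180:305,385:442]=1
mm=w&dark&(z>.1535)&(z<.159)&(A>0)&(A<.02)
edge(mm,'front plate top')
g=w&(z>.112)&(z<.148)&~dark&(A>-.01)&(A<.008); print('glass A',np.percentile(A[g],[1,5,25,50]),'L',np.percentile(L[g],[2,98]),'z',np.percentile(z[g],[2,98]),g.sum())
T=C[...,:2]-O[:2]; lm=(abs(T@MY[:2]+.034)<.012)&(abs(T@MX[:2])<.05)
C2=cloud(load('side')); T=C2[...,:2]-O[:2]; k=(abs(T@MY[:2]+.034)<.01)&(abs(T@MX[:2])<.04)&(C2[...,2]>.1); print('large mask grip pts',k.sum(),C2[k].mean(0) if k.any() else '')
E
```

```text
top edge z [0.1676872  0.17096898 0.1719535 ] A [-0.04307169 -0.04091083 -0.03838715] L -0.04240527082993415 -0.013462272925513136 yaw deg -0.030779362884803162
front plate top front [0.0059 0.0059 0.0058 0.0059 0.0061 0.0059 0.0059 0.0061 0.0059 0.0061
 0.0061 0.0059 0.006  0.0061 0.0062] yaw [np.float64(0.32), np.float64(-0.28)]
glass A [-1.00260585e-04  3.96441575e-05  1.84328372e-04  3.17869991e-04] L [-0.01343235  0.01882999] z [0.11657113 0.14530366] 729
large mask grip pts 41 [0.48749627 0.24743953 0.1062228 ]
```

The mask is about 41 mm from the glass, square within 0.3° and centred within 0.5 mm sideways. It sits about 0.8 mm low, so I'll lift it slightly and hand in.

```bash
python3 - <<'E'
from h import *
robot.servo_line([.553,-.1597,.1679],v=.05); robot.dwell(.3)
print(robot.current_tcp_pos(),robot.current_t()); print(robot.finish_job())
E
```

```text
[ 0.55300037 -0.15972173  0.16789085] 20.2833
the job is handed in; nothing more can be done
None
```

The job is handed in: the gripper is holding the small-bore mask upright and square, about 4 cm in front of the small mirror (the one in the beam), with its bore centred to within about 1 mm by my measurements, after 20.3 s.

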